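# Seat the bead spinner bowl on its pegged base and lock it

### The job

Take the bead spinner's bowl, the one with the upright wooden grip in its middle, out of the sloped rack and set it gently, upright and fully home on the two pegs of the spinner's drive plate. Once it is seated and let go, throw the lock lever beside it all the way over to the far side. Leave everything else on the bench where it is.

Things in the scene. Friction and masses are not known exactly. Their poses are not given: they have to be found in the camera images.
- bowl: Wooden bowl, rim 110 mm across at z = 50 mm, 0.3 kg. Origin: centre of the foot's underside; z out of the mouth. Foot 60 (x) by 88 (y) by 18 mm high; two 13.5 mm holes up through it at y = -30 and +30 mm. Upright central grip, 34 mm (x) by 16 mm (y), up to z = 110 mm: pinch it across y, about z = 85 mm. Starts in either rack bay, its axis leaning 25 degrees to the rack's -x, towards the robot.
- rack: Fixed plywood rack, 254 mm wide (y), 120 mm deep (x). Origin: centre of its underside. Its board slopes 25 degrees up towards its +x (away from the robot), board centre 130 mm high, with a 12 mm lip along the low front edge and side walls 24 mm high making two bays centred at y = -62 and +62 mm: one holds the bowl, the other the dish.
- dish: Bystander in the other bay: wooden dish of the same shape as the bowl (110 mm, foot 60 by 88 by 18 mm, rim at 50 mm) with beads in it and no grip. Origin: centre of the underside. Stays in place.
- base: The spinner's fixed black housing, 140 (x) by 240 (y) mm, top 60 mm above the bench. Origin: centre of its underside. The drive plate is centred at y = -45 mm, the lock lever pivots at x = -25, y = +80 mm.
- seat (a point): Centre of the top of the aluminium drive plate (108 mm disc), 69 mm above the bench; z up. Two 10 mm steel pegs, 14 mm tall with tapered tips, stand at y = -30 and +30 mm in this frame. The plate turns stiffly (0.15 N m) about z. When seated, the bowl's origin is at this point and its y axis lies along this y axis, either way round.
- lock (a joint): Lock lever on the housing, rad: 0 = leaning to the housing's -x (towards the robot), 1.0 = thrown fully over to its +x side. It stays where it is left.
- lock_tip (a point): Centre of the 26 mm ball at the tip of the lock lever, 80 mm from its pivot, which is 82 mm above the bench; over the whole throw it travels about 77 mm along the housing's x and stays 150 to 165 mm high.
- bead_box: Bystander: open black box of beads, 90 by 110 by 26 mm, origin under its centre.
- spool: Bystander: copper-coloured wire spool standing upright, 44 mm across, 40 mm high, origin under its centre.
- awl: Bystander: wooden-handled awl, 170 mm long, lying along its x axis.
- pen_glass: Bystander: glass of pens, 76 mm across, about 175 mm high, origin under its centre.
- jar: Bystander: lidded jar, 56 mm across, 70 mm high, origin under its centre.

How it is judged:
By the outcome, as a careful person would: the job done as asked, in the order asked, and still so for the second after the job is handed in, with the robot touching nothing.
It also fails if it takes over 61 s, if anything falls off the work surface, if the arm or the gripper's body presses on something with over 40 N, if the wrist force passes 120 N, or if a joint passes its speed limit or range.

### The arm

A 6-joint arm with a two-finger parallel gripper is mounted at the origin on the work surface. World frame = base frame: x ahead of the robot, y to its left, z up, the work surface at z = 0. Lengths are in m, angles in degrees, forces in N, time in s.
With the tool pointing down it reaches from about 0.35 to 0.875 m from the base axis. Payload 4.2 kg.
Tool frame: the origin (TCP) lies midway between the tips of the shut fingers; the grasp point (between the pads) lies 19 mm behind it; z points along the fingers, y is the line along which they close (so a half turn about z gives the same grasp; the last joint's range is limited). The gripper opens to 85 mm and grips with 20 to 120 N. Pads are 22 mm wide; open, the fingers measure 114 mm over their backs; the gripper's body (76 mm by 85 mm) begins 54 mm behind the grasp point. The pads swing forward as they close: fully open they stand 13 mm farther back than shut.
Start: joints at [79.16, 22.042, 0.453, 0, -68.411, -14.817], TCP at [0.271, 0.563, 0.231] pointing down, gripper open.
Joint ranges: [-179.83, 179.83], [-69.29, 118.12], [-61.27, 80.66], [-181.25, 117.63], [-171.15, -9.14], [-177.46, 177.46]. Speed limits (degrees/s): [159.86, 159.86, 180, 180, 180, 180].

### API

Orientations are given as a 3x3 rotation matrix whose columns are the frame's x, y, z axes.
In Python, from plant import * gives the robot as it stands.
- The arm moves only by the tool step_arm, never from a script. Its argument "commands" is a list that holds one entry, the list of rows, each a list of 5 numbers: the shift along the world's x, y, z in mm, then the turn about the world's z in rad, then the finger opening in mm, from 0 to 85.4. In form: [[[dx, dy, dz, roll, hand], ...]]. A call has 1 to 12 rows; each row is the pose to reach, as a shift and turn from the pose commanded when the call began; what a row does not reach only later rows make up. A row lasts 1/8 s, in which the tool goes at most 62.5 mm and 10.7 degrees, less where a joint would pass 70% of its speed; a pose out of reach is approached as far as the arm can. A call with a gripper value outside its range is refused whole. The fingers move at their own pace and stop on an object; "grip_force" is the grip in N (left out, the last holds). Time passes only in rows, so rows that repeat a pose let the fingers close. It gives the time, the measured TCP pose, the force, the opening and the grip force at its end, in the units of the state.
- sense(): the state, without advancing time (a new reading comes with each control period).
- camera(name): name is "side" or "top" or "wrist"; returns the picture (480x640x3 uint8, red, green, blue); there is no depth.
- camera_info(name): a dict with "camera_matrix" (3x3 intrinsics, pixels), "k1" (the pictures are not rectified: a ray, as slopes to the right and down, at radius r is drawn at 1 + k1 r^2 times it, then the intrinsics apply), "rvec" (rotation vector, rad) and "tvec" (3), from world to camera coordinates, as OpenCV has them. Camera axes: x right, y down, z forward; pixel columns grow to the right and rows downward; lengths in m; the calibration is good to about 2 mm. A picture is of the moment at which its call begins: read the wrist's pose just before it. camera_info takes no time and is no camera call; for the wrist camera it gives the pose at the moment of the call.
- finish_job(): hands the job in; it is judged then, once.
The state is a dict: "time_s": time; "qpos": joint angles; "qvel": joint speeds; "joint_efforts": joint torques, N m; "ee_pos": TCP position; "eef_rot": TCP orientation; "ft_force": force on the tool from outside, world axes, zero at the start; "ft_torque": the same for the moment, N m; "opening": opening from 0.0 (shut) to 1.0 (fully open); "grasp_force": force on a finger pad.
Only numpy, scipy, OpenCV 4.12 (cv2) and the standard library are available. Lean on these libraries where they do the work, as an engineer would, in place of code of your own. Each camera call takes 0.05 s, during which the arm holds its last target. There are 200 camera calls.

## Working session

There is one attempt and no reset: what is moved stays moved. The work goes in short steps, Python scripts to look and compute and a tool call to move; the robot and the scene stay as the last step left them, time stands still between calls to the robot, and variables do not carry over. Pictures are saved under pics/ and viewed, at most 12 in all, crops included, and the job is handed in when it is done.

Besides the shell and the picture viewer there is one more tool, called after "Emit:" by a JSON object that holds its "name" and its "arguments", one argument or row to a line. step_arm: Moves the arm, as the interface text tells. Its arguments: {"type":"object","properties":{"commands":{"type":"array"},"grip_force":{"type":"number"}},"required":["commands"]}

```bash
mkdir -p pics; ls; cat > h.py <<'E'
from plant import *
import numpy as np, cv2
def shot(name,fn):
    info=camera_info(name); im=camera(name); cv2.imwrite('pics/'+fn,im[:,:,::-1]); return im,info
def ray(info,u,v):
    K=np.array(info['camera_matrix']);k1=info['k1']
    d=np.array([(u-K[0,2])/K[0,0],(v-K[1,2])/K[1,1]]);s=d.copy()
    for _ in range(30): s=d/(1+k1*(s@s))
    R=cv2.Rodrigues(np.array(info['rvec'],float))[0];t=np.array(info['tvec'],float).ravel()
    r=R.T@np.array([*s,1]);return -R.T@t,r/np.linalg.norm(r)
def onz(info,u,v,z):
    o,r=ray(info,u,v);return o+r*(z-o[2])/r[2]
def proj(info,p):
    K=np.array(info['camera_matrix']);R=cv2.Rodrigues(np.array(info['rvec'],float))[0]
    c=R@np.array(p)+np.array(info['tvec']).ravel();s=c[:2]/c[2];s=s*(1+info['k1']*(s@s));return K[:2,:2]@s+K[:2,2]
def tri(i1,a,i2,b):
    o1,r1=ray(i1,*a);o2,r2=ray(i2,*b)
    A=np.stack([r1,-r2],1);t=np.linalg.lstsq(A,o2-o1,rcond=None)[0]
    p,q=o1+t[0]*r1,o2+t[1]*r2;return (p+q)/2,np.linalg.norm(p-q)
E
python3 - <<'E'
from h import *
for n in('top','side'):
    im,i=shot(n,n+'1.png');o,r=ray(i,320,240);print(n,i['k1'],np.array(i['camera_matrix'])[0,0],o,r)
print(sense()['time_s'])
E
```

```text
pics
top -0.017898521647007944 464.0135436699137 [ 0.29232492 -0.00417686  1.23129178] [ 0.17818643  0.01454602 -0.98388923]
side 0.004972438907169064 613.2322352576278 [ 0.20329718 -1.05157701  1.29089058] [ 0.18381312  0.65585683 -0.7321643 ]
0.1
```

View pics/top1.png

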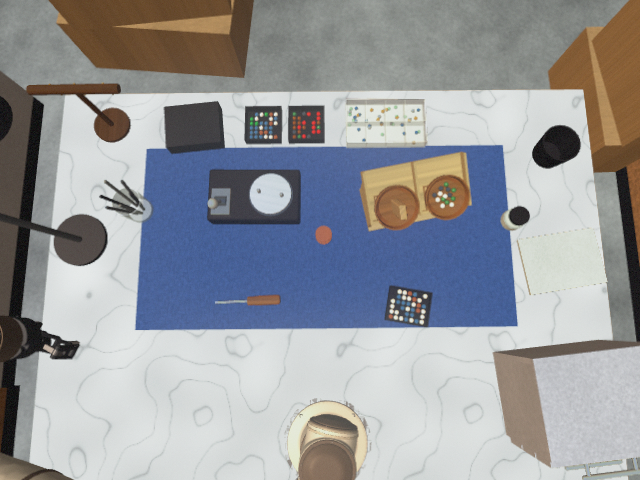

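View pics/side1.png

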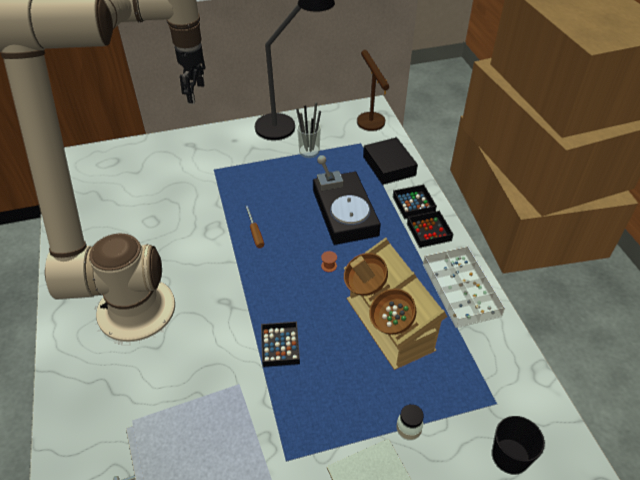

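The top view shows the housing at about (254,196) with its plate at (270,193) and the lever ball at (212,203). The rack is at (415,190): the bowl with the grip is in the left (+y) bay at (397,207), and the dish is at (447,197). The side view agrees. I'll zoom in next.

```bash
python3 - <<'E'
import cv2,numpy as np
t=cv2.imread('pics/top1.png')[145:240,200:480];s=cv2.imread('pics/side1.png')[145:285,290:450]
a=cv2.resize(t,(800,271),interpolation=cv2.INTER_CUBIC);b=cv2.resize(s,(374,327),interpolation=cv2.INTER_CUBIC)
c=cv2.resize(cv2.imread('pics/side1.png')[225:315,335:435],(363,327),interpolation=cv2.INTER_CUBIC)
o=np.zeros((598,800,3),np.uint8);o[:271]=a;o[271:,:374]=b;o[271:,400:763]=c;cv2.imwrite('pics/crop1.png',o)
E
```

```text
(no output)
```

View pics/crop1.png

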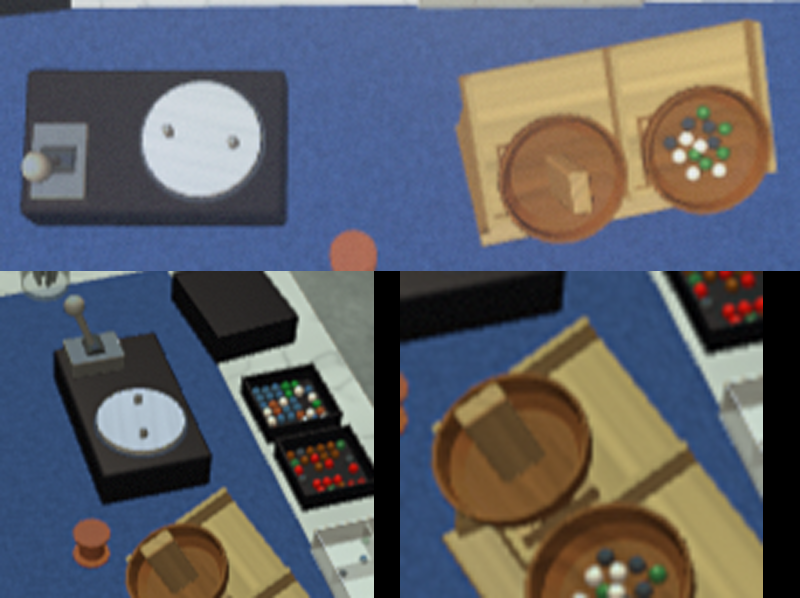

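```bash
python3 - <<'E'
from h import *
T=cv2.imread('pics/top1.png');S=cv2.imread('pics/side1.png')
it,is_=camera_info('top'),camera_info('side')
s=sense();print(np.round(s['ee_pos'],4),np.round(s['eef_rot'],3).tolist(),s['opening'],s['ft_force'])
def comps(im,box,lo,hi,mn):
    x0,y0,x1,y1=box;h=cv2.cvtColor(im,cv2.COLOR_BGR2HSV)[y0:y1,x0:x1]
    m=cv2.inRange(h,np.array(lo),np.array(hi));n,l,st,c=cv2.connectedComponentsWithStats(m)
    return [(st[k].tolist(),np.round(c[k]+[x0,y0],2).tolist(),cv2.minAreaRect(np.argwhere(l==k)[:,::-1].astype(np.float32))) for k in range(1,n) if st[k][4]>=mn],m
# plate
for im,i,b in((T,it,(240,165,302,222)),(S,is_,(325,190,380,228))):
    c,m=comps(im,b,(0,0,150),(180,90,255),200)
    m=cv2.morphologyEx(m,cv2.MORPH_CLOSE,np.ones((7,7)));k=max(cv2.findContours(m,0,1)[0],key=cv2.contourArea)
    (cx,cy),ax,an=cv2.fitEllipse(k);cx+=b[0];cy+=b[1]
    print('plate',cx,cy,ax,onz(i,cx,cy,.069).round(4))
    # pegs: dark pixels within plate
    g=im[b[1]:b[3],b[0]:b[2]].max(2).astype(int);e=cv2.erode(m,np.ones((5,5)))
    n,l,st,cc=cv2.connectedComponentsWithStats(((g<175)&(e>0)).astype(np.uint8))
    print('thr',np.median(g[e>0]),[(st[j][4],(cc[j]+b[:2]).round(1).tolist(),onz(i,*(cc[j]+b[:2]),.078).round(4).tolist()) for j in range(1,n)])
# print hsv around grip & ball
h=cv2.cvtColor(T,cv2.COLOR_BGR2HSV)
print(h[205:220:3,390:412:2].tolist()[:3]);print('ball',h[203,206:220].tolist())
hs=cv2.cvtColor(S,cv2.COLOR_BGR2HSV)
print('sg',hs[262,345:385:3].tolist(),'sball',hs[159,316:330:2].tolist())
E
```

```text
[0.2704 0.5629 0.2303] [[0.901, -0.433, -0.001], [-0.433, -0.901, -0.002], [0.0, 0.002, -1.0]] 0.9984681660709683 [-0.34954749 -0.36804562 -0.56719749]
plate 269.9264831542969 193.34017753601074 (39.20178985595703, 40.849876403808594) [0.6273 0.142  0.069 ]
thr 221.0 [(np.int32(14), [258.5, 190.5], [0.6326, 0.1705, 0.078]), (np.int32(14), [281.3, 194.5], [0.6213, 0.1116, 0.078])]
plate 349.72610664367676 208.1672077178955 (25.747438430786133, 36.34012222290039) [0.6255 0.1397 0.069 ]
thr 206.0 [(np.int32(18), [348.5, 199.8], [0.6294, 0.1649, 0.078]), (np.int32(18), [350.9, 214.1], [0.6183, 0.1073, 0.078])]
[[[13, 132, 151], [15, 125, 151], [14, 128, 153], [15, 126, 160], [15, 131, 169], [17, 113, 178], [17, 116, 173], [17, 120, 179], [14, 143, 153], [14, 142, 151], [13, 133, 151]], [[13, 140, 160], [16, 128, 153], [15, 127, 150], [16, 126, 152], [16, 123, 155], [18, 104, 188], [18, 107, 198], [18, 110, 197], [13, 122, 130], [14, 141, 147], [13, 132, 151]], [[13, 130, 145], [14, 130, 147], [15, 125, 147], [14, 126, 150], [16, 131, 150], [18, 107, 203], [18, 109, 194], [19, 109, 191], [15, 131, 168], [14, 141, 159], [12, 135, 157]]]
ball [[110, 133, 142], [109, 53, 144], [101, 24, 179], [106, 38, 187], [109, 38, 189], [104, 34, 182], [103, 26, 179], [64, 12, 169], [30, 24, 159], [17, 36, 148], [19, 33, 122], [21, 25, 102], [100, 10, 79], [130, 9, 84]]
sg [[108, 147, 123], [114, 84, 103], [20, 133, 134], [21, 113, 173], [22, 116, 169], [17, 140, 126], [17, 142, 90], [13, 166, 89], [13, 185, 99], [13, 180, 99], [13, 182, 91], [13, 184, 94], [13, 183, 78], [16, 153, 107]] sball [[109, 145, 120], [23, 44, 123], [37, 33, 133], [26, 32, 128], [24, 44, 109], [109, 125, 106], [109, 147, 116]]
```

```bash
python3 - <<'E'
from h import *
T=cv2.imread('pics/top1.png');S=cv2.imread('pics/side1.png')
it,is_=camera_info('top'),camera_info('side')
def big(im,box,f):
    x0,y0,x1,y1=box;h=cv2.cvtColor(im,cv2.COLOR_BGR2HSV)[y0:y1,x0:x1].astype(int)
    m=f(h).astype(np.uint8);n,l,st,c=cv2.connectedComponentsWithStats(m);k=1+np.argmax(st[1:,4])
    r=cv2.minAreaRect(np.argwhere(l==k)[:,::-1].astype(np.float32));return c[k]+[x0,y0],st[k][4],cv2.boxPoints(r)+[x0,y0],r[1:]
a=big(T,(390,196,412,222),lambda h:(h[...,2]>170)&(h[...,1]<122));b=big(S,(343,250,375,275),lambda h:(h[...,2]>150)&(h[...,1]<135))
print(a,b);p,e=tri(it,a[0],is_,b[0]);print('griptop',p.round(4),e)
for q in a[2]:print(onz(it,*q,p[2]).round(4))
a=big(T,(203,194,216,212),lambda h:(h[...,1]<60)&(h[...,2]>130));b=big(S,(314,152,330,168),lambda h:(h[...,1]<80)&(h[...,2]>95))
print(a[:2],b[:2]);print('ball',tri(it,a[0],is_,b[0]))
# rack back edge in top picture & housing edges from crop
for u,v in((361.5,171),(465,152.5)):print('rackback',onz(it,u,v,.165).round(4))
for u,v in((210,170),(300,170),(300.5,222),(208,222)):print('hous',onz(it,u,v,.06).round(4))
E
```

```text
(array([402.56179775, 211.85393258]), np.int32(89), array([[398.59999847, 205.19999886],
       [404.61999893, 204.3399992 ],
       [406.63999939, 218.47999954],
       [400.61999893, 219.34000015]]), ((14.283556938171387, 6.081118583679199), 81.8698959350586)) (array([356.41818182, 261.32727273]), np.int32(55), array([[349.76923132, 263.15384388],
       [360.61538315, 255.92307711],
       [362.92307472, 259.3846159 ],
       [352.07692337, 266.61538315]]), ((4.160251140594482, 13.035452842712402), 56.3099365234375))
griptop [ 0.5377 -0.1754  0.2148] 0.0021807608019669606
[ 0.5544 -0.1672  0.2148]
[ 0.5562 -0.1809  0.2148]
[ 0.5235 -0.1841  0.2148]
[ 0.5216 -0.1705  0.2148]
(array([211.66666667, 201.51851852]), np.int32(81)) (array([321., 158.]), np.int32(45))
ball (array([0.57914615, 0.26906751, 0.16207596]), np.float64(0.005321735939030326))
rackback [ 0.6528 -0.0894  0.165 ]
rackback [ 0.6971 -0.3414  0.165 ]
hous [0.6957 0.3027 0.06  ]
hous [0.6929 0.0645 0.06  ]
hous [0.5523 0.0632 0.06  ]
hous [0.5549 0.3027 0.06  ]
```

Emit:
{"name": "step_arm", "arguments": {
  "commands": [
    [[0, 0, 60, 0, 45], [20, -50, 110, 0.05, 45], [40, -105, 120, 0.1, 45], [62, -165, 120, 0.16, 45], [85, -225, 120, 0.22, 45], [107, -283, 120, 0.28, 45], [129, -341, 120, 0.34, 45], [151, -399, 120, 0.4, 45], [173, -457, 120, 0.46, 45], [195, -515, 120, 0.52, 45], [217, -573, 120, 0.58, 45], [239, -631, 120, 0.62, 45]]
  ]
}}

```text
time_s: 1.6
ee_pos: [0.5076, -0.064, 0.3511]
eef_rot: [[0.985, 0.173, -0.0], [0.173, -0.985, 0.0], [-0.0, -0.0, -1.0]]
ft_force: [1.7, 1.6, 0.6]
opening: 0.526
grasp_force: 0.0
```

Emit:
{"name": "step_arm", "arguments": {
  "commands": [
    [[20, -52, 0, 0, 45], [38, -105, 0, 0, 45], [38, -105, 0, 0, 45], [38, -105, 0, 0, 45], [38, -105, 0, 0, 45], [38, -105, 0, 0, 45]]
  ]
}}

```text
time_s: 2.35
ee_pos: [0.5453, -0.1659, 0.3518]
eef_rot: [[0.985, 0.173, 0.001], [0.173, -0.985, 0.0], [0.001, 0.0, -1.0]]
ft_force: [0.3, -0.1, 0.3]
opening: 0.533
grasp_force: 0.0
```

```bash
python3 - <<'E'
from h import *
s=sense();print(s['time_s'],s['ee_pos'],np.round(s['eef_rot'],3).tolist(),s['opening'],s['ft_force'],np.round(s['qpos']))
im,i=shot('wrist','w1.png')
print([proj(i,p).round() for p in([.5377,-.1754,.2148],[.548,-.1735,.192])], ray(i,320,240))
E
```

```text
2.35 [ 0.54530685 -0.16588024  0.35181226] [[0.985, 0.173, 0.001], [0.173, -0.985, 0.0], [0.001, 0.0, -1.0]] 0.532694772902679 [ 0.30790698 -0.09627332  0.32678949] [ -1.  13.   5.  -0. -82. 101.]
[array([333., 239.]), array([332., 220.])] (array([ 0.62819227, -0.15060372,  0.49517321]), array([-0.31619449, -0.04701508, -0.94752869]))
```

View pics/w1.png

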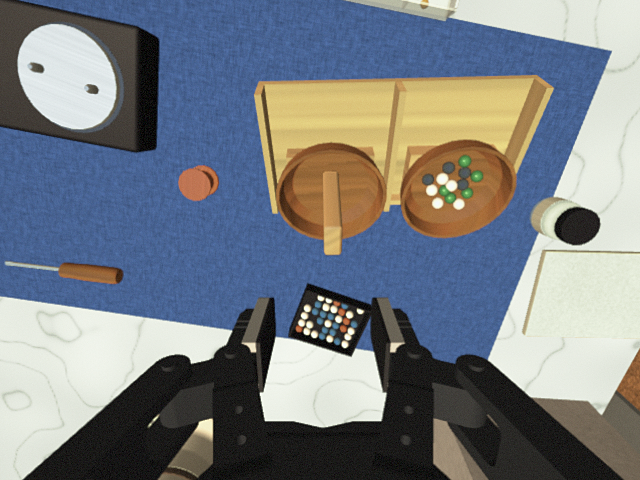

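The wrist view shows the grip running straight up the picture, with its top face centred at (332,238). My triangulated point projects to (333,239), so the pose and yaw are confirmed. I'll descend and grasp.

Emit:
{"name": "step_arm", "arguments": {
  "commands": [
    [[3, -8, -40, 0, 45], [3, -8, -80, 0, 45], [3, -8, -110, 0, 45], [3, -8, -135, 0, 45], [3, -8, -155, 0, 45], [3, -8, -170, 0, 45], [3, -8, -178, 0, 45], [3, -8, -178, 0, 45], [3, -8, -178, 0, 45]]
  ]
}}

```text
time_s: 3.52
ee_pos: [0.549, -0.1751, 0.1742]
eef_rot: [[0.985, 0.172, 0.002], [0.172, -0.985, -0.0], [0.002, 0.001, -1.0]]
ft_force: [-0.0, -0.6, 0.2]
opening: 0.53
grasp_force: 0.0
```

Emit:
{"name": "step_arm", "arguments": {
  "commands": [
    [[0, 0, 0, 0, 30], [0, 0, 0, 0, 22], [0, 0, 0, 0, 16], [0, 0, 0, 0, 8], [0, 0, 0, 0, 8], [0, 0, 0, 0, 8]]
  ],
  "grip_force": 40
}}

```text
time_s: 4.28
ee_pos: [0.5488, -0.1749, 0.1738]
eef_rot: [[0.985, 0.172, 0.001], [0.172, -0.985, -0.0], [0.001, 0.0, -1.0]]
ft_force: [0.5, 2.1, 3.3]
opening: 0.182
grasp_force: 39.5
```

Emit:
{"name": "step_arm", "arguments": {
  "commands": [
    [[0, 0, 5, 0, 8], [0, 0, 15, 0, 8], [0, 0, 30, 0, 8], [0, 0, 50, 0, 8], [0, 0, 80, 0, 8], [0, 0, 110, 0, 8], [0, 0, 130, 0, 8], [0, 0, 140, 0, 8], [0, 0, 140, 0, 8], [0, 0, 140, 0, 8]]
  ]
}}

```text
time_s: 5.52
ee_pos: [0.5479, -0.1748, 0.3121]
eef_rot: [[0.985, 0.171, -0.002], [0.171, -0.985, 0.001], [-0.002, -0.001, -1.0]]
ft_force: [0.4, 0.5, -4.2]
opening: 0.186
grasp_force: 39.2
```

```bash
python3 - <<'E'
from h import *
im,_=shot('side','s2.png');w,_=shot('wrist','w2.png');t,_=shot('top','t2.png')
o=np.hstack([cv2.resize(im[130:330,250:450],(400,400),interpolation=cv2.INTER_CUBIC),cv2.resize(w[0:400,120:520],(400,400))])
cv2.imwrite('pics/c2.png',o[:,:,::-1]);print(sense()['ft_force'])
E
```

```text
[-0.17737856  0.69752139 -3.38899504]
```

View pics/c2.png

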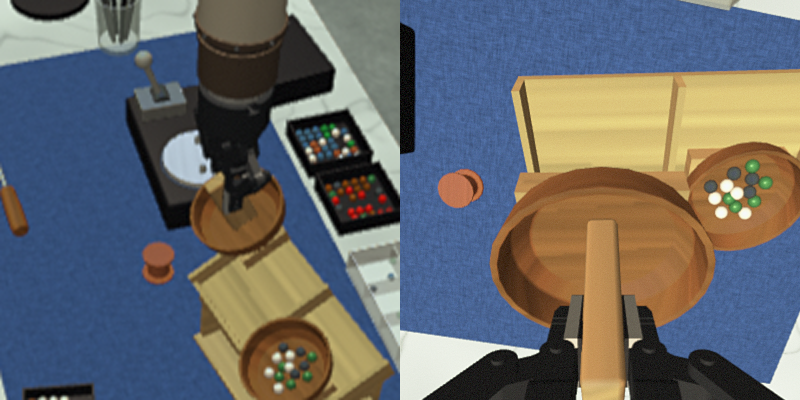

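The side and wrist crops show the bowl held securely but still leaning about 25° towards the robot. I'll set the low edge of its foot on clear mat and drag along +x so that it stands up, then grip it again upright. First I'll check that the spot is clear.

```bash
python3 - <<'E'
from h import *
it=camera_info('top')
print('spool',onz(it,323,235,.04).round(3))
print('box',[onz(it,u,v,.026).round(3).tolist() for u,v in((389,286),(432,292),(428,327),(386,320))])
print('awl',onz(it,280,299,.02).round(3))
print('rackfront',[onz(it,u,v,.1).round(3).tolist() for u,v in((370,230),(441,217))])
E
```

```text
spool [0.521 0.005 0.04 ]
box [[0.388, -0.164, 0.026], [0.371, -0.275, 0.026], [0.282, -0.26, 0.026], [0.301, -0.154, 0.026]]
awl [0.357 0.119 0.02 ]
rackfront [[0.521, -0.112, 0.1], [0.552, -0.291, 0.1]]
```

Emit:
{"name": "step_arm", "arguments": {
  "commands": [
    [[-30, 10, 5, 0, 8], [-70, 40, 5, 0, 8], [-110, 70, 5, 0, 8], [-145, 90, -10, 0, 8], [-168, 100, -40, 0, 8], [-168, 100, -85, 0, 8], [-168, 100, -130, 0, 8], [-168, 100, -165, 0, 8], [-168, 100, -190, 0, 8], [-168, 100, -210, 0, 8], [-168, 100, -220, 0, 8], [-168, 100, -220, 0, 8]]
  ]
}}

```text
time_s: 7.18
ee_pos: [0.3804, -0.0751, 0.0931]
eef_rot: [[0.985, 0.172, -0.001], [0.172, -0.985, -0.0], [-0.001, 0.0, -1.0]]
ft_force: [-0.3, 0.5, -4.0]
opening: 0.183
grasp_force: 40.0
```

Emit:
{"name": "step_arm", "arguments": {
  "commands": [
    [[0, 0, -10, 0, 8], [0, 0, -16, 0, 8], [0, 0, -20, 0, 8], [0, 0, -22, 0, 8], [0, 0, -22, 0, 8]]
  ],
  "grip_force": 25
}}

```text
time_s: 7.8
ee_pos: [0.3805, -0.075, 0.0713]
eef_rot: [[0.985, 0.171, -0.0], [0.171, -0.985, -0.0], [-0.0, 0.0, -1.0]]
ft_force: [-0.3, -0.2, -3.1]
opening: 0.183
grasp_force: 40.1
```

Emit:
{"name": "step_arm", "arguments": {
  "commands": [
    [[0, 0, -1, 0, 8], [0, 0, -2, 0, 8], [0, 0, -3, 0, 8], [0, 0, -3, 0, 8]]
  ],
  "grip_force": 25
}}

```text
time_s: 8.3
ee_pos: [0.3806, -0.075, 0.0685]
eef_rot: [[0.985, 0.172, 0.0], [0.172, -0.985, -0.0], [0.0, 0.0, -1.0]]
ft_force: [-0.9, -0.3, -1.8]
opening: 0.179
grasp_force: 40.4
```

Emit:
{"name": "step_arm", "arguments": {
  "commands": [
    [[0, 0, -1, 0, 8], [0, 0, -2, 0, 8], [0, 0, -2, 0, 8]]
  ]
}}

```text
time_s: 8.68
ee_pos: [0.3811, -0.075, 0.0681]
eef_rot: [[0.985, 0.173, 0.001], [0.173, -0.985, -0.001], [0.001, 0.001, -1.0]]
ft_force: [-4.5, 0.5, 18.1]
opening: 0.179
grasp_force: 43.2
```

Emit:
{"name": "step_arm", "arguments": {
  "commands": [
    [[4, 1, 0, 0, 8], [8, 1, 0, 0, 8], [12, 2, 0, 0, 8], [16, 3, 0, 0, 8], [20, 3, 0, 0, 8], [20, 3, 0, 0, 8]]
  ]
}}

```text
time_s: 9.43
ee_pos: [0.3997, -0.0722, 0.0666]
eef_rot: [[0.985, 0.171, -0.002], [0.171, -0.985, -0.001], [-0.002, 0.0, -1.0]]
ft_force: [-3.8, -0.0, 5.8]
opening: 0.182
grasp_force: 41.7
```

```bash
python3 - <<'E'
from h import *
im,_=shot('side','s3.png');w,_=shot('wrist','w3.png');t,_=shot('top','t3.png')
o=np.hstack([cv2.resize(im[160:360,180:380],(400,400),interpolation=cv2.INTER_CUBIC),cv2.resize(w[0:480,80:560],(400,400))])
cv2.imwrite('pics/c3.png',o[:,:,::-1]);print(sense()['ft_force'])
E
```

```text
[-3.58597769  0.481211    4.30251628]
```

View pics/c3.png

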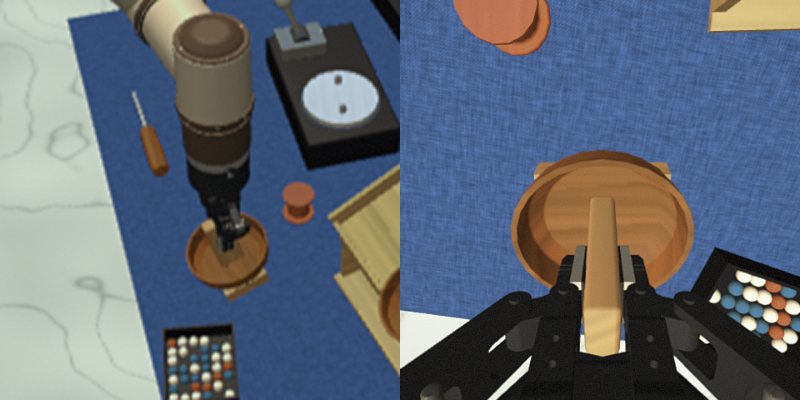

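```bash
cat >> h.py <<'E'
def tiltcheck(vs=(55,-1)):
    s=sense();i=camera_info('wrist');tcp=np.array(s['ee_pos']);R=np.array(s['eef_rot']);bx=np.array([R[0,0],R[1,0],0]);bx/=np.linalg.norm(bx)
    P=tcp+[0,0,.02]
    for a in (0,5,10,15,20,25):
        c,sn=np.cos(np.radians(a)),np.sin(np.radians(a));x=bx*c+np.array([0,0,sn]);z=-bx*sn+np.array([0,0,c]);o=P-.085*z
        print(a,[proj(i,o+p[0]*x+p[1]*z).round().tolist() for p in((.055,.05),(-.017,.11),(.017,.11),(.030,.0))])
E
python3 -c "
from h import *
tiltcheck()"
```

```text
0 [[324.0, 191.0], [325.0, 415.0], [325.0, 336.0], [324.0, 216.0]]
5 [[324.0, 187.0], [325.0, 416.0], [325.0, 344.0], [324.0, 205.0]]
10 [[324.0, 183.0], [325.0, 416.0], [325.0, 352.0], [324.0, 195.0]]
15 [[325.0, 181.0], [325.0, 416.0], [325.0, 360.0], [324.0, 185.0]]
20 [[325.0, 179.0], [325.0, 415.0], [325.0, 368.0], [324.0, 176.0]]
25 [[325.0, 179.0], [325.0, 413.0], [325.0, 376.0], [324.0, 166.0]]
```

The crop shows the bowl partly raised: the rim's far edge is at wrist row 182, which means about 11° of tilt remains, as expected halfway. I'll continue the drag.

Emit:
{"name": "step_arm", "arguments": {
  "commands": [
    [[4, 1, -1, 0, 8], [8, 1, -2, 0, 8], [12, 2, -3, 0, 8], [16, 3, -5, 0, 8], [18, 3, -6, 0, 8], [18, 3, -6, 0, 8]]
  ]
}}

```text
time_s: 10.32
ee_pos: [0.4194, -0.0689, 0.061]
eef_rot: [[0.985, 0.172, 0.002], [0.172, -0.985, -0.0], [0.002, 0.0, -1.0]]
ft_force: [-1.0, 1.3, 5.1]
opening: 0.182
grasp_force: 41.7
```

```bash
python3 - <<'E'
from h import *
tiltcheck()
w,_=shot('wrist','w4.png')
print(sense()['ft_force'],sense()['ft_torque'])
c=w[150:270,322].astype(int);print([(150+k,*c[k]) for k in range(0,80,3)])
E
```

```text
0 [[324.0, 191.0], [325.0, 415.0], [325.0, 336.0], [324.0, 216.0]]
5 [[324.0, 187.0], [325.0, 416.0], [325.0, 344.0], [324.0, 206.0]]
10 [[324.0, 183.0], [325.0, 416.0], [325.0, 352.0], [324.0, 196.0]]
15 [[325.0, 181.0], [325.0, 416.0], [325.0, 360.0], [324.0, 186.0]]
20 [[325.0, 179.0], [325.0, 415.0], [325.0, 368.0], [324.0, 176.0]]
25 [[325.0, 179.0], [325.0, 413.0], [325.0, 375.0], [324.0, 166.0]]
[-0.25494736  0.50949677  6.46497239] [ 0.15537335  0.66555416 -0.01656437]
[(150, np.int64(90), np.int64(119), np.int64(173)), (153, np.int64(93), np.int64(129), np.int64(192)), (156, np.int64(100), np.int64(141), np.int64(208)), (159, np.int64(98), np.int64(136), np.int64(200)), (162, np.int64(106), np.int64(146), np.int64(214)), (165, np.int64(102), np.int64(141), np.int64(207)), (168, np.int64(99), np.int64(135), np.int64(196)), (171, np.int64(99), np.int64(135), np.int64(193)), (174, np.int64(87), np.int64(122), np.int64(177)), (177, np.int64(107), np.int64(145), np.int64(212)), (180, np.int64(87), np.int64(119), np.int64(178)), (183, np.int64(97), np.int64(134), np.int64(197)), (186, np.int64(92), np.int64(131), np.int64(190)), (189, np.int64(89), np.int64(122), np.int64(182)), (192, np.int64(100), np.int64(136), np.int64(200)), (195, np.int64(97), np.int64(134), np.int64(193)), (198, np.int64(97), np.int64(64), np.int64(55)), (201, np.int64(164), np.int64(112), np.int64(67)), (204, np.int64(182), np.int64(128), np.int64(79)), (207, np.int64(175), np.int64(119), np.int64(75)), (210, np.int64(206), np.int64(127), np.int64(70)), (213, np.int64(216), np.int64(134), np.int64(76)), (216, np.int64(212), np.int64(137), np.int64(79)), (219, np.int64(210), np.int64(148), np.int64(89)), (222, np.int64(204), np.int64(145), np.int64(88)), (225, np.int64(205), np.int64(145), np.int64(88)), (228, np.int64(200), np.int64(139), np.int64(78))]
```

Emit:
{"name": "step_arm", "arguments": {
  "commands": [
    [[1, 0, -1, 0, 8], [1, 0, -1, 0, 20], [1, 0, -1, 0, 30], [1, 0, -1, 0, 30], [1, 0, -1, 0, 30], [1, 0, -1, 0, 30]]
  ]
}}

```text
time_s: 11.12
ee_pos: [0.4195, -0.069, 0.0593]
eef_rot: [[0.985, 0.171, 0.0], [0.171, -0.985, 0.0], [0.0, -0.0, -1.0]]
ft_force: [-0.5, 0.0, 0.6]
opening: 0.353
grasp_force: 0.0
```

```bash
python3 - <<'E'
from h import *
w,_=shot('wrist','w5.png');t,_=shot('top','t5.png');im,_=shot('side','s5.png')
o=np.hstack([cv2.resize(im[160:360,180:380],(400,400),interpolation=cv2.INTER_CUBIC),cv2.resize(w[0:480,80:560],(400,400))])
cv2.imwrite('pics/c5.png',o[:,:,::-1]);print(sense()['ft_force'],sense()['ee_pos'])
E
```

```text
[ 0.53476342 -0.21347544 -0.52931116] [ 0.41945123 -0.06901947  0.05929434]
```

View pics/c5.png

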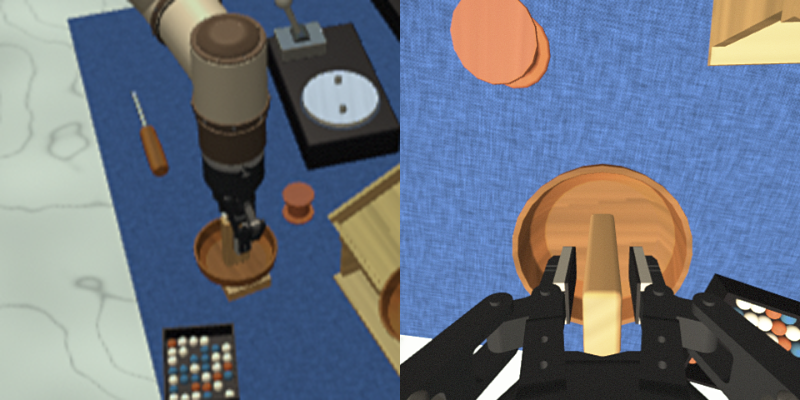

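The bowl now stands upright on the mat, and the grip's top face runs from about (321,348) to (321,426) in the wrist picture. I'll measure where it sits relative to the TCP.

```bash
python3 - <<'E'
from h import *
i=camera_info('wrist');w=cv2.imread('pics/w5.png');h=cv2.cvtColor(w,cv2.COLOR_BGR2HSV).astype(int)
sub=h[320:440,290:350];m=((sub[...,2]>200)&(sub[...,0]>15)&(sub[...,0]<35)&(sub[...,1]<150)).astype(np.uint8)
n,l,st,c=cv2.connectedComponentsWithStats(m);k=1+np.argmax(st[1:,4]);pts=np.argwhere(l==k)[:,::-1].astype(np.float32)
r=cv2.minAreaRect(pts);print(st[k],r)
B=cv2.boxPoints(r)+[290,320];W=np.array([onz(i,*b,.11) for b in B]);print(W.round(4));print(W.mean(0),sense()['ee_pos'])
R=np.array(sense()['eef_rot']);print('in tool frame',(R.T@(W.mean(0)-sense()['ee_pos'])).round(4))
E
```

```text
[   9    0   46  107 3435] ((31.5, 53.0), (106.0, 45.0), 90.0)
[[ 0.4444 -0.0564  0.11  ]
 [ 0.4468 -0.0702  0.11  ]
 [ 0.4046 -0.0784  0.11  ]
 [ 0.4019 -0.0628  0.11  ]]
[ 0.4244157  -0.06696658  0.11      ] [ 0.41945123 -0.06901947  0.05929434]
in tool frame [ 0.0052 -0.0012 -0.0507]
```

```bash
python3 - <<'E'
from h import *
i=camera_info('wrist');w=cv2.imread('pics/w5.png');R=np.array(sense()['eef_rot']);t=sense()['ee_pos']
print(cv2.cvtColor(w,cv2.COLOR_BGR2HSV)[330:432:3,322].tolist())
for v in(345,348,352,424,427):print(v,(R.T@(onz(i,321,v,.11)-t)).round(4))
E
```

```text
[[16, 135, 161], [16, 133, 165], [16, 141, 157], [17, 138, 164], [17, 139, 163], [17, 137, 162], [17, 132, 184], [20, 127, 227], [24, 112, 245], [24, 102, 244], [23, 93, 243], [23, 89, 244], [23, 88, 247], [24, 84, 248], [24, 86, 249], [24, 85, 250], [24, 82, 249], [23, 86, 248], [23, 88, 246], [24, 90, 242], [23, 95, 241], [23, 94, 243], [23, 95, 244], [23, 90, 247], [24, 86, 250], [25, 87, 249], [24, 86, 249], [23, 89, 248], [23, 92, 248], [24, 90, 248], [24, 91, 246], [24, 91, 246], [23, 97, 255], [102, 47, 27]]
345 [ 0.0175 -0.0013 -0.0507]
348 [ 0.0164 -0.0013 -0.0507]
352 [ 0.0148 -0.0013 -0.0507]
424 [-0.0153 -0.0014 -0.0507]
427 [-0.0167 -0.0014 -0.0507]
```

Emit:
{"name": "step_arm", "arguments": {
  "commands": [
    [[0, 0, 5, 0, 30], [0, 0, 5, 0, 30], [0, 0, 5, 0, 8], [0, 0, 5, 0, 8], [0, 0, 5, 0, 8], [0, 0, 5, 0, 8], [0, 0, 5, 0, 8]]
  ],
  "grip_force": 60
}}

```text
time_s: 12.15
ee_pos: [0.4197, -0.0689, 0.0646]
eef_rot: [[0.985, 0.172, 0.001], [0.172, -0.985, 0.0], [0.001, 0.0, -1.0]]
ft_force: [-0.6, 2.8, 4.7]
opening: 0.179
grasp_force: 59.5
```

Emit:
{"name": "step_arm", "arguments": {
  "commands": [
    [[0, 0, 5, 0, 8], [0, 0, 25, 0, 8], [0, 0, 60, 0, 8], [0, 10, 110, -0.03, 8], [5, 40, 160, -0.09, 8], [15, 80, 185, -0.16, 8], [25, 120, 185, -0.23, 8], [35, 160, 185, -0.3, 8], [45, 190, 185, -0.36, 8], [50, 210, 185, -0.36, 8], [50, 210, 185, -0.36, 8], [50, 210, 185, -0.36, 8]]
  ]
}}

```text
time_s: 13.65
ee_pos: [0.4688, 0.1402, 0.2488]
eef_rot: [[0.982, -0.187, -0.002], [-0.187, -0.982, -0.001], [-0.002, 0.001, -1.0]]
ft_force: [0.1, -1.0, -3.5]
opening: 0.174
grasp_force: 59.3
```

```bash
python3 - <<'E'
from h import *
s=sense();w,i=shot('wrist','w6.png');print(s['ee_pos'],s['opening'],s['ft_force'])
print([proj(i,p).round() for p in([.6265,.141,.069],[.6265+.0056,.141+.0295,.083],[.6265-.0056,.141-.0295,.083],[.56,.264,.152])])
E
```

```text
[0.46876728 0.14019331 0.24877754] 0.17440136794143224 [ 0.14024202 -0.98084102 -3.54294777]
[array([287.,  34.]), array([247.,  29.]), array([323.,  29.]), array([120., 151.])]
```

View pics/w6.png

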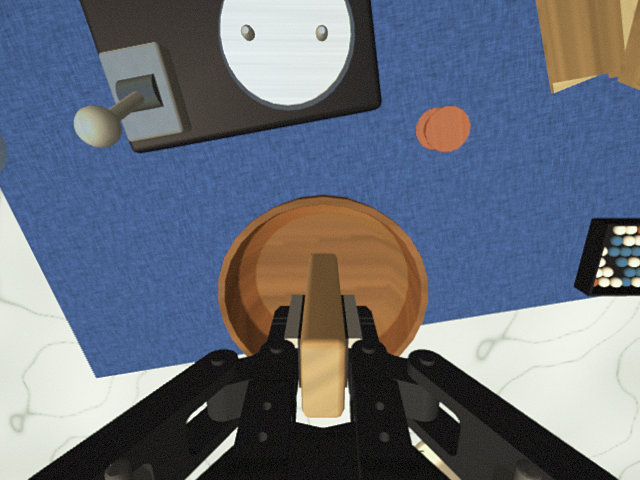

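The bowl is held upright. The pegs show at about (247,32) and (322,32), level in the picture, so the yaw is right. The lever ball is at (98,126).

```bash
python3 - <<'E'
from h import *
w=cv2.imread('pics/w6.png');i=camera_info('wrist');it=camera_info('top');R=np.array(sense()['eef_rot']);t=sense()['ee_pos']
g=w.max(2).astype(int)
P=[]
for x0 in(235,308):
    s=g[15:50,x0:x0+28];h=cv2.cvtColor(w,cv2.COLOR_BGR2HSV)[15:50,x0:x0+28].astype(int)
    m=(s<185).astype(np.uint8);n,l,st,c=cv2.connectedComponentsWithStats(m);k=1+np.argmax(st[1:,4]);print(st[k],c[k]+[x0,15])
    P.append(onz(i,*(c[k]+[x0,15]),.076))
print(np.array(P).round(4),(P[0]+P[1])/2,np.linalg.norm(P[0]-P[1]),np.degrees(np.arctan2(P[0][0]-P[1][0],P[0][1]-P[1][1])))
# plate ellipse bottom part
m=((g>190)&(w.min(2)>170)).astype(np.uint8)[0:115,200:370];m=cv2.morphologyEx(m,cv2.MORPH_CLOSE,np.ones((15,15)))
k=max(cv2.findContours(m,0,1)[0],key=cv2.contourArea).reshape(-1,2)+[200,0]
k=k[k[:,1]>3];W=np.array([onz(i,*q,.069)[:2] for q in k])
A=np.c_[2*W,np.ones(len(W))];s=np.linalg.lstsq(A,(W**2).sum(1),rcond=None)[0];print('plate',s[:2],np.sqrt(s[2]+s[:2]@s[:2]))
# ball
for z in(.152,.16):print('ball wrist',onz(i,98,126,z).round(4),'top',onz(it,212,203,z).round(4))
print(tri(i,(98,126),it,(212,203)))
E
```

```text
[  6   9  14  17 147] [248.11564626  32.73469388]
[  8  10  12  16 131] [321.54961832  33.20610687]
[[0.6316 0.1712 0.076 ]
 [0.6202 0.1129 0.076 ]] [0.62586099 0.14208758 0.076     ] 0.05939921876370177 11.083446013272878
plate [0.6264118  0.14257663] 0.05315249137316901
ball wrist [0.5785 0.2723 0.152 ] top [0.5809 0.2707 0.152 ]
ball wrist [0.5776 0.2674 0.16  ] top [0.5788 0.2687 0.16  ]
(array([0.57845473, 0.26867371, 0.15863827]), np.float64(0.0014863615813097636))
```

Emit:
{"name": "step_arm", "arguments": {
  "commands": [
    [[50, 1, 0, 0, 8], [100, 2, 0, 0, 8], [140, 2, 0, 0, 8], [157, 2, 0, 0, 8], [157, 2, -25, 0, 8], [157, 2, -50, 0, 8], [157, 2, -70, 0, 8], [157, 2, -82, 0, 8], [157, 2, -86, 0, 8], [157, 2, -86, 0, 8], [157, 2, -86, 0, 8], [157, 2, -86, 0, 8]]
  ]
}}

```text
time_s: 15.2
ee_pos: [0.6267, 0.1432, 0.1641]
eef_rot: [[0.982, -0.187, 0.001], [-0.187, -0.982, 0.001], [0.001, -0.001, -1.0]]
ft_force: [0.1, -0.8, -3.3]
opening: 0.181
grasp_force: 59.4
```

```bash
python3 - <<'E'
from h import *
s=sense();print(np.round(s['ee_pos'],4),np.round(s['eef_rot'],4).tolist(),s['ft_force'],s['time_s'])
E
```

```text
[0.6267 0.1432 0.1641] [[0.9824, -0.1866, 0.0013], [-0.1866, -0.9824, 0.0005], [0.0011, -0.0008, -1.0]] [ 0.08887573 -0.78405867 -3.28653293] 15.2
```

Emit:
{"name": "step_arm", "arguments": {
  "commands": [
    [[-0.5, -1, -5, 0, 8], [-0.5, -1, -9, 0, 8], [-0.5, -1, -12, 0, 8], [-0.5, -1, -14, 0, 8], [-0.5, -1, -16, 0, 8], [-0.5, -1, -18, 0, 8], [-0.5, -1, -20, 0, 8], [-0.5, -1, -21, 0, 8], [-0.5, -1, -21, 0, 8]]
  ]
}}

```text
time_s: 16.32
ee_pos: [0.6265, 0.142, 0.1427]
eef_rot: [[0.982, -0.187, 0.001], [-0.187, -0.982, 0.0], [0.001, -0.0, -1.0]]
ft_force: [0.8, -0.4, -2.7]
opening: 0.177
grasp_force: 59.4
```

Bottom is about 5 mm below the peg tips with no contact force, so the pegs are in the holes.

Emit:
{"name": "step_arm", "arguments": {
  "commands": [
    [[0, 0, -2, 0, 8], [0, 0, -4, 0, 8], [0, 0, -5, 0, 8], [0, 0, -6, 0, 8], [0, 0, -7, 0, 8], [0, 0, -8, 0, 8], [0, 0, -8, 0, 8]]
  ]
}}

```text
time_s: 17.2
ee_pos: [0.6265, 0.142, 0.1345]
eef_rot: [[0.982, -0.187, 0.001], [-0.187, -0.982, 0.0], [0.001, -0.0, -1.0]]
ft_force: [4.5, -2.0, -1.1]
opening: 0.179
grasp_force: 59.7
```

Emit:
{"name": "step_arm", "arguments": {
  "commands": [
    [[0, 0, -0.5, 0, 8], [0, 0, -1, 0, 8], [0, 0, -1.5, 0, 8], [0, 0, -1.5, 0, 8]]
  ]
}}

```text
time_s: 17.7
ee_pos: [0.6266, 0.142, 0.1336]
eef_rot: [[0.982, -0.186, 0.002], [-0.186, -0.982, 0.0], [0.002, -0.001, -1.0]]
ft_force: [4.4, -2.2, 1.4]
opening: 0.179
grasp_force: 60.1
```

Emit:
{"name": "step_arm", "arguments": {
  "commands": [
    [[0, 0, -0.5, 0, 8], [0, 0, -1, 0, 8], [0, 0, -1, 0, 8]]
  ]
}}

```text
time_s: 18.08
ee_pos: [0.6266, 0.142, 0.1336]
eef_rot: [[0.983, -0.186, 0.002], [-0.186, -0.983, 0.0], [0.002, -0.001, -1.0]]
ft_force: [3.6, -1.8, 6.1]
opening: 0.181
grasp_force: 60.8
```

Emit:
{"name": "step_arm", "arguments": {
  "commands": [
    [[0, 0, 0, 0, 16], [0, 0, 0, 0, 24], [0, 0, 0, 0, 35], [0, 0, 0, 0, 35], [0, 0, 0, 0, 35], [0, 0, 10, 0, 35], [0, 0, 30, 0, 35], [0, 0, 60, 0, 35], [0, 0, 100, 0, 35], [0, 0, 140, 0, 35], [0, 0, 150, 0, 35], [0, 0, 150, 0, 35]]
  ]
}}

```text
time_s: 19.58
ee_pos: [0.6259, 0.1421, 0.2825]
eef_rot: [[0.982, -0.187, 0.001], [-0.187, -0.982, 0.001], [0.001, -0.001, -1.0]]
ft_force: [0.5, -0.5, -0.4]
opening: 0.409
grasp_force: 0.0
```

```bash
python3 - <<'E'
from h import *
s=sense();w,i=shot('wrist','w7.png');im,_=shot('side','s7.png');print(s['ee_pos'],s['ft_force'],s['time_s'])
o=np.hstack([cv2.resize(im[130:260,280:410],(360,360),interpolation=cv2.INTER_CUBIC),cv2.resize(w,(440,330))[:, :].copy() if 0 else cv2.copyMakeBorder(cv2.resize(w,(440,330)),0,30,0,0,0)])
cv2.imwrite('pics/c7.png',o[:,:,::-1])
c=np.array([.6262,.142]);a=np.radians(-11);x=np.array([np.cos(a),np.sin(a)])
print('griptop edges',[proj(i,[*(c+k*x),.179]).round(1).tolist() for k in(.017,-.017)],'ball',proj(i,[.578,.269,.159]).round())
E
```

```text
[0.62589157 0.14209409 0.28253615] [ 0.47049085 -0.45225999 -0.35383626] 19.575
griptop edges [[324.2, 219.0], [323.9, 261.1]] ball [194. 309.]
```

View pics/c7.png

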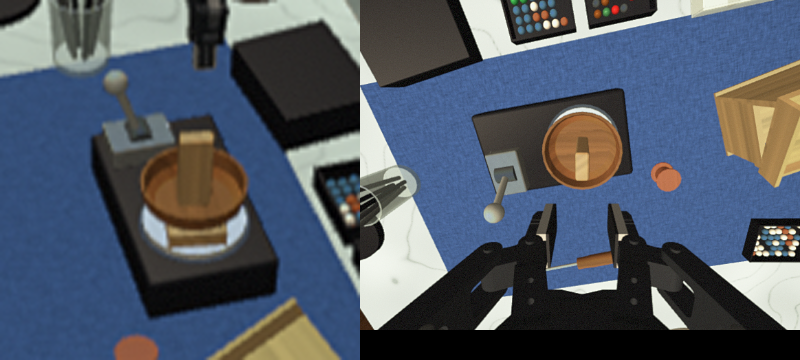

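The crop shows the bowl sitting level on the plate. Its grip top is at wrist (323,222–262), against (324,219–261) predicted for fully seated. The ball is at (195,310), also as predicted. Next I'll go behind the lever with the fingers shut.

Emit:
{"name": "step_arm", "arguments": {
  "commands": [
    [[-40, 40, 0, 0.06, 0], [-70, 80, 0, 0.12, 0], [-98, 115, 0, 0.17, 0], [-98, 126, 0, 0.17, 0], [-98, 126, -40, 0.17, 0], [-98, 126, -80, 0.17, 0], [-98, 126, -115, 0.17, 0], [-98, 126, -132, 0.17, 0], [-98, 126, -136, 0.17, 0], [-98, 126, -136, 0.17, 0], [-98, 126, -136, 0.17, 0]]
  ]
}}

```text
time_s: 21.05
ee_pos: [0.5286, 0.2682, 0.1467]
eef_rot: [[1.0, -0.018, 0.001], [-0.018, -1.0, 0.001], [0.001, -0.001, -1.0]]
ft_force: [0.1, -0.1, 1.3]
opening: -0.004
grasp_force: 0.0
```

Emit:
{"name": "step_arm", "arguments": {
  "commands": [
    [[8, 0, 0, 0, 0], [16, 0, 0, 0, 0], [24, 0, 0, 0, 0], [32, 0, 0, 0, 0], [40, 0, 0, 0, 0], [48, 0, 0, 0, 0], [54, 0, 0, 0, 0], [54, 0, 0, 0, 0]]
  ]
}}

```text
time_s: 22.05
ee_pos: [0.5825, 0.268, 0.1456]
eef_rot: [[1.0, -0.018, 0.0], [-0.018, -1.0, 0.0], [0.0, -0.0, -1.0]]
ft_force: [-0.4, -1.0, -0.3]
opening: -0.003
grasp_force: 0.0
```

Emit:
{"name": "step_arm", "arguments": {
  "commands": [
    [[6, 0, 0, 0, 0], [12, 0, 0, 0, 0], [18, 0, 0, 0, 0], [24, 0, 0, 0, 0], [28, 0, 0, 0, 0], [30, 0, 0, 0, 0], [30, 0, 0, 0, 0]]
  ]
}}

```text
time_s: 22.92
ee_pos: [0.6122, 0.2681, 0.1459]
eef_rot: [[1.0, -0.018, 0.001], [-0.018, -1.0, 0.0], [0.001, -0.0, -1.0]]
ft_force: [-0.4, 0.6, -0.8]
opening: -0.0
grasp_force: 0.1
```

```bash
python3 - <<'E'
from h import *
s=sense();print(s['ee_pos'],s['ft_force'],s['time_s'])
t,_=shot('top','t8.png');im,_=shot('side','s8.png');w,_=shot('wrist','w8.png')
f=lambda a:cv2.resize(a,(400,400),interpolation=cv2.INTER_CUBIC)
o=np.hstack([f(im[120:230,280:390]),f(w[0:480,80:560])]);cv2.imwrite('pics/c8.png',o[:,:,::-1])
E
```

```text
[0.61224778 0.26806435 0.14587881] [-0.3562289   0.64771143 -0.79323889] 22.925
```

View pics/c8.png

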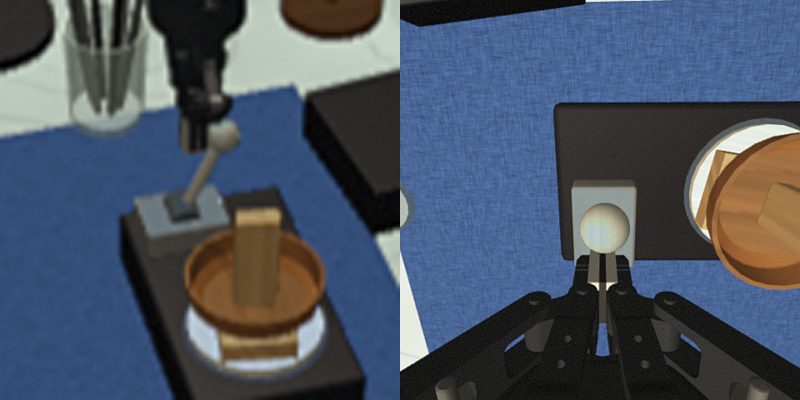

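The lever has swung past vertical, with the ball just ahead of the fingers. I'll keep pushing in small steps until the stop resists.

Emit:
{"name": "step_arm", "arguments": {
  "commands": [
    [[2, 0, 0, 0, 0], [4, 0, 0, 0, 0], [5, 0, 0, 0, 0], [6, 0, 0, 0, 0], [6, 0, 0, 0, 0]]
  ]
}}

```text
time_s: 23.7
ee_pos: [0.6176, 0.2679, 0.1456]
eef_rot: [[1.0, -0.018, -0.001], [-0.018, -1.0, -0.0], [-0.001, 0.0, -1.0]]
ft_force: [-1.8, 0.8, -1.3]
opening: -0.002
grasp_force: 1.0
```

Emit:
{"name": "step_arm", "arguments": {
  "commands": [
    [[1, 0, 0, 0, 0], [2, 0, 0, 0, 0], [2, 0, 0, 0, 0]]
  ]
}}

```text
time_s: 24.08
ee_pos: [0.6179, 0.2678, 0.1455]
eef_rot: [[1.0, -0.018, -0.004], [-0.018, -1.0, -0.001], [-0.004, 0.001, -1.0]]
ft_force: [-7.8, 0.7, 2.8]
opening: 0.001
grasp_force: 3.7
```

Emit:
{"name": "step_arm", "arguments": {
  "commands": [
    [[1, 0, 0, 0, 0], [2, 0, 0, 0, 0], [2, 0, 0, 0, 0]]
  ]
}}

```text
time_s: 24.45
ee_pos: [0.6181, 0.2678, 0.1454]
eef_rot: [[1.0, -0.018, -0.008], [-0.018, -1.0, -0.002], [-0.008, 0.002, -1.0]]
ft_force: [-12.6, 1.5, 5.3]
opening: -0.001
grasp_force: 6.2
```

Emit:
{"name": "step_arm", "arguments": {
  "commands": [
    [[-5, 0, 0, 0, 0], [-20, 0, 0, 0, 0], [-50, 0, 5, 0, 0], [-90, 0, 40, 0, 0], [-110, 0, 90, 0, 0], [-110, 0, 140, 0, 0], [-110, 0, 150, 0, 0], [-110, 0, 150, 0, 0]]
  ]
}}

```text
time_s: 25.45
ee_pos: [0.5125, 0.2682, 0.2967]
eef_rot: [[1.0, -0.018, 0.002], [-0.018, -1.0, 0.002], [0.002, -0.002, -1.0]]
ft_force: [0.3, 0.1, -0.8]
opening: 0.0
grasp_force: 0.0
```

```bash
python3 - <<'E'
from h import *
s=sense();w,i=shot('wrist','w9.png');t,_=shot('top','t9.png');im,_=shot('side','s9.png');print(s['ee_pos'],s['time_s'])
print('end ball pred',proj(i,[.641,.268,.152]).round())
f=lambda a:cv2.resize(a,(400,300),interpolation=cv2.INTER_CUBIC)
o=np.vstack([np.hstack([f(w),f(im)]),cv2.resize(t[140:340,130:530],(800,300))]);cv2.imwrite('pics/c9.png',o[:,:,::-1])
E
```

```text
[0.51252267 0.26822254 0.29665353] 25.45
end ball pred [321.  63.]
```

View pics/c9.png

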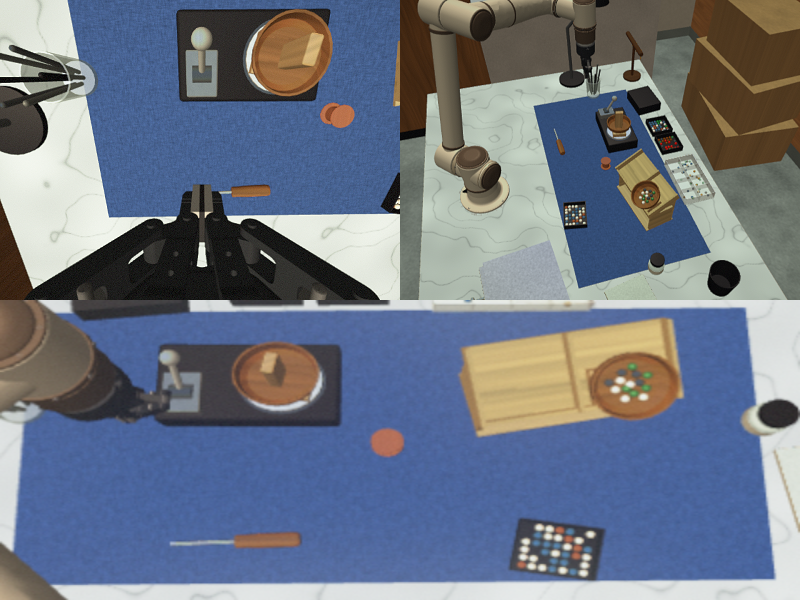

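The lever is thrown right over: the ball is at wrist (321,62), against (321,63) predicted at the stop. The bowl is seated, the other objects are where they were, and the arm is clear.

```bash
python3 -c "
from plant import *
print(finish_job())"
```

```text
the job is handed in; nothing more can be done
None
```

The job is handed in at about 25 s: the bowl is upright and fully seated on the drive plate's pegs, the lock lever is thrown over to its far stop, and nothing else on the bench appears moved.

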